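Kit the leg caddy beside the parts press

ROBOT

A 6-joint arm with a two-finger parallel gripper is mounted at the origin on the work surface. World frame = base frame: x ahead of the robot, y to its left, z up, the work surface at z = 0. Lengths are in mm, angles in rad, forces in N, time in s.
With the tool pointing down it reaches from about 150 to 775 mm from the base axis. Payload 6.1 kg.
Tool frame: the origin (TCP) lies between the finger pads; the fingertips stand 14 mm ahead of it and the grasp point (between the pads) lies 5 mm behind it (arm.finger_overhang is the distance from the TCP to the fingertips, in mm); z points along the fingers, y is the line along which they close (so a half turn about z gives the same grasp; the last joint's range is limited). The gripper opens to 85 mm and grips with 20 to 120 N. Pads are 22 mm wide; open, the fingers measure 114 mm over their backs; the gripper's body (76 mm by 85 mm) begins 54 mm behind the grasp point. The pads swing forward as they close: fully open they stand 13 mm farther back than shut.
Start: joints at [-1.197, 0.126, -0.04, 1.405, 0, 1.571], TCP at [191.699, -488.733, 245.295] pointing down, gripper open.
Joint ranges: [-2.72, 2.72], [-0.95, 1.95], [-1.27, 1.35], [-1.78, 2.02], [-1.46, 1.47], [-3.14, 3.14]. Speed limits (rad/s): [2.39, 2.39, 3.01, 3.14, 3.14, 3.14].

INTERFACE

Orientations are given as [roll, pitch, yaw] about the fixed x, y, z axes, in that order (R = Rz(yaw) Ry(pitch) Rx(roll)).
In Python, from plant import arm gives the robot as it stands.
- The arm moves only by the tool drive_tool, never from a script. Its argument "series" is a list of rows, each a list of 3 entries, a list of its own where there are three numbers: the turn, a rotation vector about the tool's x, y, z normalised to -1 to 1, where 1 is pi/4 rad, then the shift along the tool's x, y, z normalised to -1 to 1, where 1 is 25 cm, then the gripper command: -1 is shut, 1 is fully open, values between are in proportion. In form: [[[wx, wy, wz], [tx, ty, tz], hand], ...]. A call has 1 to 10 rows; each row is the pose to reach, as a shift and turn from the pose commanded when the call began, along the tool's axes at that moment; what a row does not reach only later rows make up. A row lasts 1/10 s, in which the tool goes at most 50 mm and 8.59 degrees, less where a joint would pass 70% of its speed; a pose out of reach is approached as far as the arm can. A call with a number of a shift or a turn outside -1 to 1 is refused whole. A call with a gripper value outside its range is refused whole. The fingers move at their own pace and stop on an object; the grip force is fixed at half the most. Time passes only in rows, so rows that repeat a pose let the fingers close. It gives the time, the measured TCP pose, the force, the opening and the grip force at its end, in the units of the state.
- arm.observe(): the state, without advancing time (a new reading comes with each control period).
- arm.grab_frame(name): name is "scene" or "top"; returns a dict with "color" (480x640x3 uint8, red, green, blue), "camera_matrix" (3x3 intrinsics, pixels), "rvec" (rotation vector, rad) and "tvec" (3), from world to camera coordinates, as OpenCV has them. Camera axes: x right, y down, z forward; pixel columns grow to the right and rows downward; lengths in mm; the calibration is good to about 2 mm. A picture is of the moment at which its call begins. There is no depth.
- arm.sign_off(): hands the job in; it is judged then, once.
The state is a dict: "clock": time; "joint_positions": joint angles; "dq": joint speeds; "effort": joint torques, N m; "position": TCP position; "eef_rot": TCP orientation; "contact_force": force on the tool from outside, world axes, zero at the start; "wrist_torque": the same for the moment, N m; "finger_gap": opening from 0.0 (shut) to 1.0 (fully open); "gripper_force": force on a finger pad.
Only numpy, scipy, OpenCV 4.12 (cv2) and the standard library are available. Lean on these libraries where they do the work, as an engineer would, in place of code of your own. Each camera call takes 0.05 s, during which the arm holds its last target. There are 200 camera calls.

TASK

Kit the blue caddy for the next leg build: put the longer titanium knee link in the long narrow trough, the larger grey nylon roller in the round cup, the black ankle bracket between the four corner angles and the chrome offset adapter in the square pocket, each standing the way up it is now, flat on its insert's floor. Leave the shorter knee link and the smaller roller where they are on the counter.

Things in the scene. Friction and masses are not known exactly. Their poses are not given: they have to be found in the camera images.
- long_link: The longer titanium-grey knee link lying flat: a bar 14 mm wide and 34 mm high (between z = 1 and 35 mm) between two upright round bosses, each 26 mm in diameter and 36 mm high, 70 mm apart centre to centre; 96 mm long overall along its x axis. Origin: centre of its underside. z up. About 0.2 kg. Belongs in the trough.
- short_link: The shorter titanium-grey knee link lying flat: a bar 14 mm wide and 34 mm high (between z = 1 and 35 mm) between two upright round bosses, each 26 mm in diameter and 36 mm high, 40 mm apart centre to centre; 66 mm long overall along its x axis. Origin: centre of its underside. z up. A look-alike, to be left where it is.
- large_roller: The larger grey nylon roller: a plain cylinder standing on end, 46 mm in diameter, 36 mm high, dark bore mark on top. Origin: centre of its underside, z up. Belongs in the round cup.
- small_roller: The smaller grey nylon roller: a plain cylinder standing on end, 30 mm in diameter, 36 mm high. Origin: centre of its underside. A look-alike, to be left where it is.
- ankle_bracket: Black carbon ankle bracket, an upside-down T: base plate 64 mm (x) by 40 mm (y) by 6 mm, with an upright web along x over its middle, 64 mm long, 8 mm thick, top at 36 mm. Four small bolt heads on the base. Origin: centre of its underside, z up, any yaw. About 0.08 kg. Belongs between the corner angles.
- offset_adapter: Chrome offset adapter: square base plate 44 by 44 by 10 mm with a round column 28 mm in diameter on it, top at 36 mm, the column's axis 6 mm towards +x of the base's centre. Origin: centre of the base's underside, z up, any yaw. About 0.2 kg. Belongs in the square pocket.
- trough_insert: Grey insert plate 78 (x) by 128 (y) by 4 mm, fixed in the blue caddy (rim 14 mm high), bearing in white a long narrow rectangular trough, inside 45 mm (x) by 115 mm (y): for the longer knee link, whose length goes along the insert's y. Walls 5 mm thick. Origin: centre of the plate's underside, 6 mm above the counter, under the pocket's centre; floor for the part at z = 4 mm, wall tops at z = 14 mm.
- round_insert: Grey insert plate 78 (x) by 128 (y) by 4 mm, fixed in the blue caddy (rim 14 mm high), bearing in white a round cup, inside diameter 65 mm: for the larger roller. Walls 5 mm thick. Origin: centre of the plate's underside, 6 mm above the counter, under the pocket's centre; floor for the part at z = 4 mm, wall tops at z = 14 mm.
- corner_insert: Grey insert plate 78 (x) by 128 (y) by 4 mm, fixed in the blue caddy (rim 14 mm high), bearing in white four separate L-shaped corner angles, open between, enclosing 59 mm (x) by 83 mm (y): for the bracket, its x along the insert's y. Walls 5 mm thick. Origin: centre of the plate's underside, 6 mm above the counter, under the pocket's centre; floor for the part at z = 4 mm, wall tops at z = 14 mm.
- square_insert: Grey insert plate 78 (x) by 128 (y) by 4 mm, fixed in the blue caddy (rim 14 mm high), bearing in white a square pocket, inside 63 by 63 mm: for the offset adapter. Walls 5 mm thick. Origin: centre of the plate's underside, 6 mm above the counter, under the pocket's centre; floor for the part at z = 4 mm, wall tops at z = 14 mm.
Not all that is in view belongs to the job. What is shaped like the long_link but yellow is not meant.

How it is judged (in metres and radians):
At the end, for the whole second after the job is handed in: Long link, large roller, bracket and adapter each rest still (under 20 mm/s) and upright (0.12 rad) on the floor of their own insert, underside 1 to 8 mm above its origin, centred within 15 mm; short link and small roller within 20 mm of their start (horizontal distance between long_link and trough_insert below 0.015 m and z of long_link in the frame of trough_insert between 0.001 and 0.008 m and angle between each of long_link, large_roller, ankle_bracket, offset_adapter's own z axis and vertical below 0.12 rad and linear speed of each of long_link, large_roller, ankle_bracket, offset_adapter below 0.02 m/s and horizontal distance between large_roller and round_insert below 0.015 m and z of large_roller in the frame of round_insert between 0.001 and 0.008 m and horizontal distance between ankle_bracket and corner_insert below 0.015 m and z of ankle_bracket in the frame of corner_insert between 0.001 and 0.008 m and horizontal distance between offset_adapter and square_insert below 0.015 m and z of offset_adapter in the frame of square_insert between 0.001 and 0.008 m and distance of each of short_link, small_roller from where it was at the start of the episode below 0.02 m); the robot touches nothing.
It fails at once if the shorter link or the smaller roller is moved more than 20 mm (distance of any of short_link, small_roller from where it was at the start of the episode above 0.02 m).
It also fails if it takes over 99 s, if anything falls off the work surface, if the arm or the gripper's body presses on something with over 40 N, if the wrist force passes 120 N, or if a joint passes its speed limit or range.

## Working session

There is one attempt and no reset: what is moved stays moved. The work goes in short steps, Python scripts to look and compute and a tool call to move; the robot and the scene stay as the last step left them, time stands still between calls to the robot, and variables do not carry over. Pictures are saved under pics/ and viewed, at most 14 in all, crops included, and the job is handed in when it is done.

Besides the shell and the picture viewer there is one more tool, called after ">>>" by a JSON object that holds its "api" and its "payload", one argument or row to a line. drive_tool: Moves the arm, as the interface text tells. Scaled input: -1 to 1 covers 25 cm each way for a shift and pi/4 rad each way for a turn. Its arguments: {"type":"object","properties":{"series":{"type":"array","items":{"type":"array"}}},"required":["series"]}

```bash
mkdir -p pics; ls; python3 - <<'E'
from plant import arm
import cv2
for n in("top","scene"):
    f=arm.grab_frame(n); cv2.imwrite(f"pics/{n}0.png",f["color"][:,:,::-1]); print(f["camera_matrix"],f["rvec"],f["tvec"])
print(arm.observe())
E
```

```text
pics
[[572.392004     0.         328.43301669]
 [  0.         572.392004   239.28007076]
 [  0.           0.           1.        ]] [ 2.18645648 -2.14687552  0.15248114] [  27.20434742  568.17221888 1433.81166781]
[[462.8028049    0.         312.33302208]
 [  0.         462.8028049  241.12527222]
 [  0.           0.           1.        ]] [ 1.92591446  1.11630224 -0.59663269] [-313.40235875 -206.53888374 1504.96270017]
{'clock': 0.1, 'joint_positions': array([-1.19696810e+00,  1.26341261e-01, -4.04849336e-02,  1.40539686e+00,
        1.02862574e-05,  1.57079793e+00]), 'dq': array([ 0.00113541, -0.00174237,  0.00096932,  0.00076224, -0.00011699,
       -0.00186083]), 'effort': array([-5.21360271e-04, -4.36907172e+01,  3.53605270e+01,  1.37718284e-02,
       -1.89729022e-06,  1.55960812e-06]), 'position': array([ 191.60049048, -488.42758644,  244.60510884]), 'eef_rot': array([-3.14016593e+00, -1.02839566e-05,  3.73826608e-01]), 'contact_force': array([ 0.50756848, -0.35049041,  0.0099982 ]), 'wrist_torque': array([-0.00281388,  0.07075589,  0.00475593]), 'gripper_force': 0.0, 'finger_gap': 0.9986521896396809}
```

View pics/top0.png

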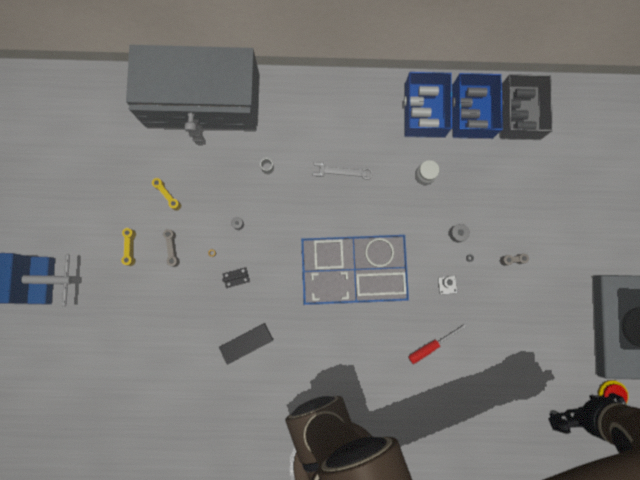

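View pics/scene0.png

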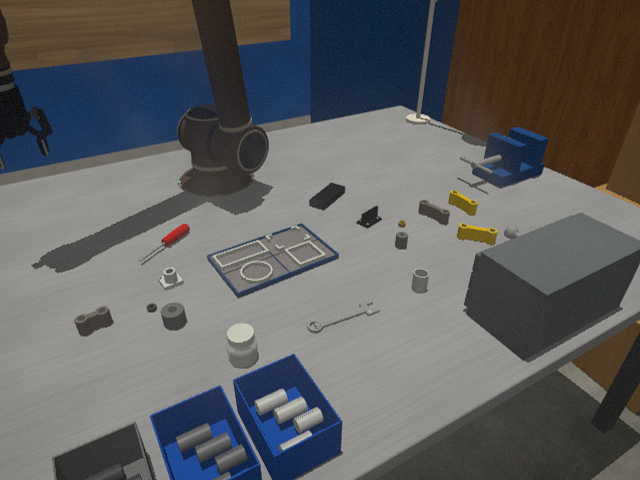

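The top view shows the long link at about (171,248) and the bracket at (236,277). The large roller is at (459,233), the adapter at (448,285), the short link at (515,259), the small roller at (237,223) and the caddy at (355,269). I'll zoom in to measure these.

```bash
cat > h.py <<'E'
import numpy as np, cv2
from plant import arm
from scipy.spatial.transform import Rotation as Ro
def world(f,px,z):
    R=cv2.Rodrigues(np.array(f["rvec"]))[0]; t=np.array(f["tvec"]).ravel(); K=np.array(f["camera_matrix"])
    d=(R.T@np.linalg.inv(K)@np.c_[np.array(px,float),np.ones(len(px))].T).T; c=-R.T@t
    return c+d*((z-c[2])/d[:,2])[:,None]
def go(x,y,z,yaw):
    """units for target TCP (grip y axis angle = yaw+90deg world), tool down (roll pi)"""
    s=arm.observe(); R=Ro.from_euler('xyz',s["eef_rot"]); G=Ro.from_euler('xyz',[np.pi,0,yaw])
    print("now",s["position"].round(1),s["eef_rot"].round(3),"turn",((R.inv()*G).as_rotvec()/(np.pi/4)).round(3),"shift",(R.inv().apply(np.array([x,y,z])-s["position"])/250).round(3))
E
python3 - <<'E'
from h import *
f=arm.grab_frame("top");I=f["color"][:,:,::-1]
r=lambda x0,y0,w,h:cv2.resize(I[y0:y0+h,x0:x0+w],None,fx=3.6,fy=3.6,interpolation=cv2.INTER_CUBIC)
a=np.hstack([r(150,210,110,90),r(430,210,110,90)]);b=np.hstack([r(298,232,110,76),r(430,232,110,76)])
cv2.imwrite("pics/m.png",np.vstack([a,b])); print(a.shape,b.shape)
E
```

```text
(324, 792, 3) (274, 792, 3)
```

View pics/m.png

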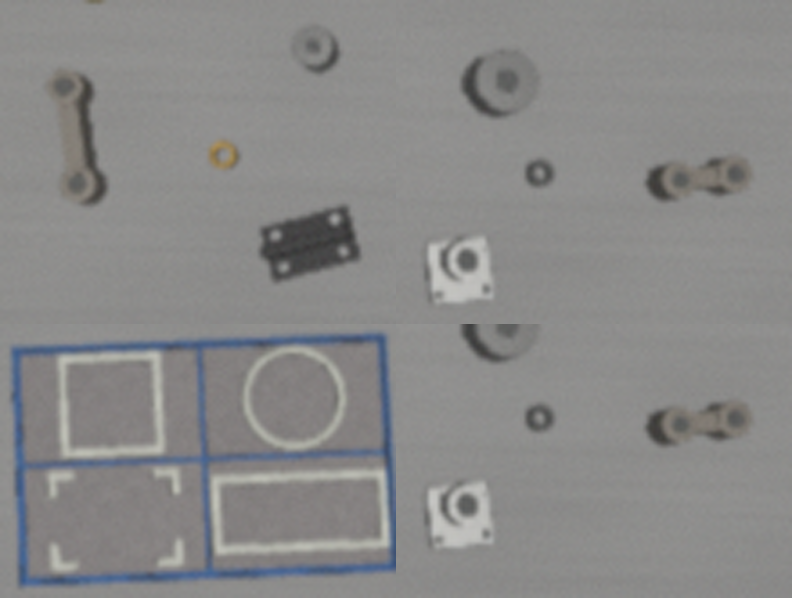

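The zoom shows the link bosses at crop (65,86) and (79,184), and the bracket bolts around (310,243). The roller's bore is at (507,81) and the adapter's plate is centred at (460,270). The pockets are centred at (111,404), (295,398), (116,519) and (300,512). I'll convert these to world positions.

```bash
python3 - <<'E'
from h import *
f=arm.grab_frame("top")
def W(n,pts,z,x0,y0,u0=0,v0=0):
    p=np.array(pts,float)-[u0,v0]; p=p/3.6+[x0,y0]+(.5/3.6-.5)
    w=world(f,p,z)[:,:2]; e=w-np.roll(w,1,0)
    print(n,w.mean(0).round(1),"pts",w.round(0).tolist(),"len",np.hypot(*e.T).round(),"ang",np.arctan2(e[:,1],e[:,0]).round(3))
W("link",[(65,86),(79,184)],36,150,210)
W("brk base",[(261,229),(347,206),(359,257),(275,281)],6,150,210)
W("brk bolts",[(276,235),(337,219),(343,251),(283,267)],8,150,210)
W("roller",[(507,81)],36,430,210,396)
W("adapt",[(427,241),(487,237),(493,299),(433,303)],10,430,210,396)
W("adcol",[(467,261)],36,430,210,396)
W("small",[(312,47)],36,150,210)
W("short",[(680,180),(736,173)],36,430,210,396)
W("square",[(58,355),(160,351),(163,452),(62,457)],20,298,232,0,324)
W("round",[(295,398)],20,298,232,0,324)
W("corner",[(50,476),(179,470),(182,563),(53,569)],20,298,232,0,324)
W("trough",[(211,477),(385,470),(389,545),(216,555)],20,298,232,0,324)
W("rim",[(12,348),(384,334),(395,567),(22,585)],14,298,232,0,324)
E
```

```text
link [539.5 441.3] pts [[574.0, 448.0], [505.0, 435.0]] len [71. 71.] ang [ 0.19  -2.951]
brk base [467.7 274.7] pts [[477.0, 311.0], [495.0, 250.0], [458.0, 240.0], [440.0, 299.0]] len [39. 64. 38. 62.] ang [ 0.3   -1.289 -2.878  1.869]
brk bolts [467.7 275. ] pts [[473.0, 299.0], [485.0, 256.0], [462.0, 251.0], [450.0, 293.0]] len [24. 45. 23. 44.] ang [ 0.252 -1.294 -2.922  1.851]
roller [ 592.6 -302.5] pts [[593.0, -302.0]] len [0.] ang [0.]
adapt [ 458.1 -273.5] pts [[479.0, -250.0], [482.0, -293.0], [438.0, -297.0], [434.0, -254.0]] len [45. 44. 45. 43.] ang [ 0.091 -1.486 -3.054  1.654]
adcol [ 463.3 -272.6] pts [[463.0, -273.0]] len [0.] ang [0.]
small [605.6 274.5] pts [[606.0, 275.0]] len [0.] ang [0.]
short [ 526.6 -445.8] pts [[524.0, -426.0], [530.0, -466.0]] len [41. 41.] ang [ 1.713 -1.429]
square [531.7  36.7] pts [[566.0, 75.0], [570.0, 2.0], [498.0, -1.0], [493.0, 71.0]] len [74. 73. 73. 72.] ang [ 0.059 -1.512 -3.098  1.639]
round [538.3 -95.6] pts [[538.0, -96.0]] len [0.] ang [0.]
corner [448.9  31.6] pts [[479.0, 79.0], [485.0, -13.0], [419.0, -16.0], [413.0, 76.0]] len [66. 92. 66. 92.] ang [ 0.053 -1.506 -3.096  1.634]
trough [456.8 -99.9] pts [[480.0, -36.0], [488.0, -161.0], [434.0, -163.0], [425.0, -40.0]] len [ 56. 125.  54. 124.] ang [ 0.075 -1.512 -3.087  1.646]
rim [494.5 -30.8] pts [[571.0, 109.0], [587.0, -161.0], [419.0, -169.0], [401.0, 98.0]] len [170. 270. 168. 267.] ang [ 0.065 -1.513 -3.094  1.636]
```

```bash
python3 - <<'E'
from h import *
go(330,-380,170,.08)
E
```

```text
now [ 191.6 -488.5  244.8] [-3.141 -0.     0.374] turn [-0.001  0.     0.374] shift [ 0.674 -0.202  0.299]
```

>>> {"api": "drive_tool", "payload": {
  "series": [
    [[0,0,0.374],[0.674,-0.202,0.3],1],
    [[0,0,0.374],[0.674,-0.202,0.3],1],
    [[0,0,0.374],[0.674,-0.202,0.3],1],
    [[0,0,0.374],[0.674,-0.202,0.3],1],
    [[0,0,0.374],[0.674,-0.202,0.3],1],
    [[0,0,0.374],[0.674,-0.202,0.3],1]
  ]
}}

```text
clock: 0.8
position: [330.6, -379.2, 169.7]
eef_rot: [-3.141, 0.001, 0.083]
contact_force: [-1.3, 0.3, 0.6]
finger_gap: 1.001
gripper_force: 0.0
```

```bash
python3 - <<'E'
from h import *
go(464,-273,75,.08)
E
```

```text
now [ 330.6 -379.2  169.7] [-3.141e+00  1.000e-03  8.300e-02] turn [-0.001  0.001  0.003] shift [ 0.567 -0.379  0.379]
```

>>> {"api": "drive_tool", "payload": {
  "series": [
    [[0,0,0],[0.567,-0.379,0.379],1],
    [[0,0,0],[0.567,-0.379,0.379],1],
    [[0,0,0],[0.567,-0.379,0.379],1],
    [[0,0,0],[0.567,-0.379,0.379],1],
    [[0,0,0],[0.567,-0.379,0.379],1],
    [[0,0,0],[0.567,-0.379,0.379],1],
    [[0,0,0],[0.567,-0.379,0.379],1]
  ]
}}

```text
clock: 1.5
position: [463.5, -275.9, 76.6]
eef_rot: [3.14, -0.001, 0.078]
contact_force: [0.5, -0.1, -0.2]
finger_gap: 0.999
gripper_force: 0.0
```

```bash
python3 - <<'E'
from h import *
go(464,-273,27,.08)
f=arm.grab_frame("scene");I=f["color"][:,:,::-1]
cv2.imwrite("pics/a.png",cv2.resize(I[200:350,60:260],None,fx=4,fy=4))
E
```

```text
now [ 463.5 -275.9   76.6] [ 3.14e+00 -1.00e-03  7.80e-02] turn [ 0.001 -0.001 -0.002] shift [ 0.003 -0.012  0.198]
```

View pics/a.png

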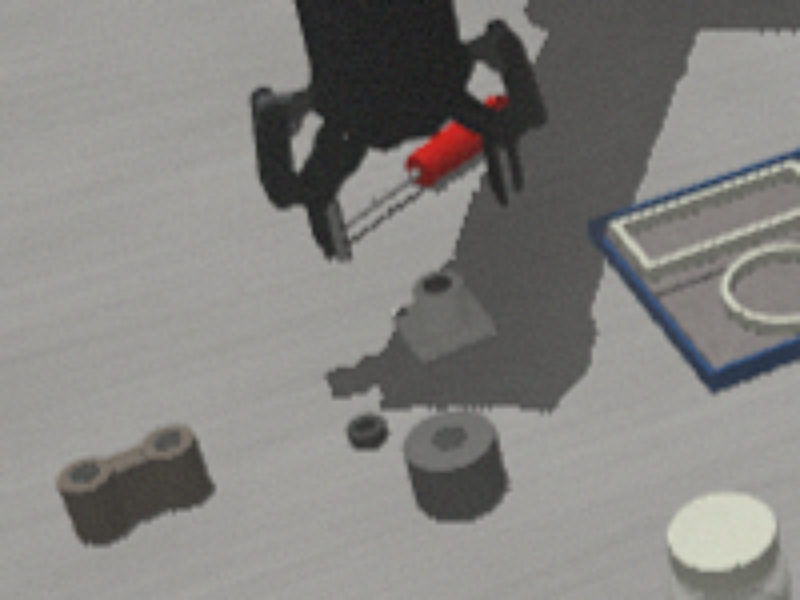

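The open fingers straddle the adapter's column (crop 437,285), and nothing is in the way. I'll go down, grip and lift.

>>> {"api": "drive_tool", "payload": {
  "series": [
    [[0,0,0],[0,0,0.1],1],
    [[0,0,0],[0,0,0.198],1],
    [[0,0,0],[0,0,0.198],1],
    [[0,0,0],[0,0,0.198],-1],
    [[0,0,0],[0,0,0.198],-1],
    [[0,0,0],[0,0,0.198],-1],
    [[0,0,0],[0,0,0.198],-1],
    [[0,0,0],[0,0,0.198],-1],
    [[0,0,0],[0,0,0.198],-1],
    [[0,0,0],[0,0,0.198],-1]
  ]
}}

```text
clock: 2.55
position: [464.6, -274.9, 27.4]
eef_rot: [3.14, -0.002, 0.08]
contact_force: [-1.7, -1.1, 5.8]
finger_gap: 0.306
gripper_force: 58.9
```

>>> {"api": "drive_tool", "payload": {
  "series": [
    [[0,0,0],[0,0,-0.1],-1],
    [[0,0,0],[0,0,-0.22],-1],
    [[0,0,0],[0,0,-0.22],-1],
    [[0,0,0],[0,0,-0.22],-1]
  ]
}}

```text
clock: 2.95
position: [464.2, -274.5, 81.5]
eef_rot: [3.141, -0.001, 0.08]
contact_force: [-0.8, 1.1, -2.7]
finger_gap: 0.305
gripper_force: 59.2
```

```bash
python3 - <<'E'
from h import *
go(538,37,82,.06)
E
```

```text
now [ 464.2 -274.5   81.5] [ 3.141e+00 -1.000e-03  8.000e-02] turn [ 0.001 -0.001  0.026] shift [ 0.394 -1.218 -0.003]
```

>>> {"api": "drive_tool", "payload": {
  "series": [
    [[0,0,0.026],[0.39,-0.98,0],-1],
    [[0,0,0.026],[0.39,-0.98,0],-1],
    [[0,0,0.026],[0.39,-0.98,0],-1],
    [[0,0,0.026],[0.39,-0.98,0],-1],
    [[0,0,0.026],[0.39,-0.98,0],-1],
    [[0,0,0.026],[0.39,-0.98,0],-1],
    [[0,0,0.026],[0.39,-0.98,0],-1],
    [[0,0,0.026],[0.39,-0.98,0],-1]
  ]
}}

```text
clock: 3.75
position: [540.6, -22.7, 79.9]
eef_rot: [3.141, 0.002, 0.06]
contact_force: [-0.1, -1.0, -1.6]
finger_gap: 0.308
gripper_force: 59.8
```

```bash
python3 - <<'E'
from h import *
go(538,37,82,.06)
E
```

```text
now [540.6 -22.7  79.9] [3.141e+00 2.000e-03 6.000e-02] turn [0.    0.003 0.   ] shift [ 0.004 -0.239 -0.008]
```

>>> {"api": "drive_tool", "payload": {
  "series": [
    [[0,0,0],[0.004,-0.239,0],-1],
    [[0,0,0],[0.004,-0.239,0],-1],
    [[0,0,0],[0.004,-0.239,0],-1],
    [[0,0,0],[0.004,-0.239,0.08],-1],
    [[0,0,0],[0.004,-0.239,0.15],-1],
    [[0,0,0],[0.004,-0.239,0.166],-1],
    [[0,0,0],[0.004,-0.239,0.166],-1],
    [[0,0,0],[0.004,-0.239,0.166],-1]
  ]
}}

```text
clock: 4.55
position: [539.5, 33.7, 40.2]
eef_rot: [-3.14, -0.001, 0.063]
contact_force: [0.4, 0.4, -2.4]
finger_gap: 0.306
gripper_force: 60.0
```

>>> {"api": "drive_tool", "payload": {
  "series": [
    [[0,0,0],[-0.004,-0.012,0.008],-1],
    [[0,0,0],[-0.004,-0.012,0.008],-1],
    [[0,0,0],[-0.004,-0.012,0.008],-1]
  ]
}}

```text
clock: 4.85
position: [538.1, 36.1, 37.9]
eef_rot: [-3.138, -0.001, 0.066]
contact_force: [-0.4, 0.7, -1.2]
finger_gap: 0.305
gripper_force: 60.0
```

>>> {"api": "drive_tool", "payload": {
  "series": [
    [[0,0,0],[0,0,0],0.3],
    [[0,0,0],[0,0,0],0.3],
    [[0,0,0],[0,0,0],0.3],
    [[0,0,0],[0,0,0],0.3],
    [[0,0,0],[0,0,-0.1],0.3],
    [[0,0,0],[0,0,-0.25],1],
    [[0,0,0],[0,0,-0.25],1],
    [[0,0,0],[0,0,-0.25],1]
  ]
}}

```text
clock: 5.65
position: [538.8, 35.8, 101.1]
eef_rot: [-3.138, -0.003, 0.066]
contact_force: [-0.6, 0.4, -0.4]
finger_gap: 1.0
gripper_force: 0.0
```

```bash
python3 - <<'E'
from h import *
go(570,-150,100,.06)
E
```

```text
now [538.8  35.8 101.1] [-3.138e+00 -3.000e-03  6.600e-02] turn [-0.004 -0.003  0.008] shift [0.075 0.75  0.002]
```

>>> {"api": "drive_tool", "payload": {
  "series": [
    [[0,0,0],[0.08,0.98,0],1],
    [[0,0,0],[0.08,0.98,0],1],
    [[0,0,0],[0.08,0.98,0],1],
    [[0,0,0],[0.08,0.98,0],1],
    [[0,0,0],[0.08,0.98,0],1],
    [[0,0,0],[0.08,0.98,0],1],
    [[0,0,0],[0.08,0.98,0],1],
    [[0,0,0],[0.08,0.98,0],1]
  ]
}}

```text
clock: 6.45
position: [573.4, -206.3, 98.3]
eef_rot: [-3.137, 0.002, 0.067]
contact_force: [-0.2, 1.0, 0.1]
finger_gap: 1.0
gripper_force: 0.0
```

```bash
python3 - <<'E'
from h import *
go(592.6,-302.5,27,.06)
f=arm.grab_frame("top");I=f["color"][:,:,::-1]
cv2.imwrite("pics/b.png",cv2.resize(I[220:320,290:420],None,fx=4.5,fy=4.5))
E
```

```text
now [ 573.4 -206.3   98.3] [-3.137e+00  2.000e-03  6.700e-02] turn [-0.006  0.002  0.009] shift [0.051 0.39  0.283]
```

View pics/b.png

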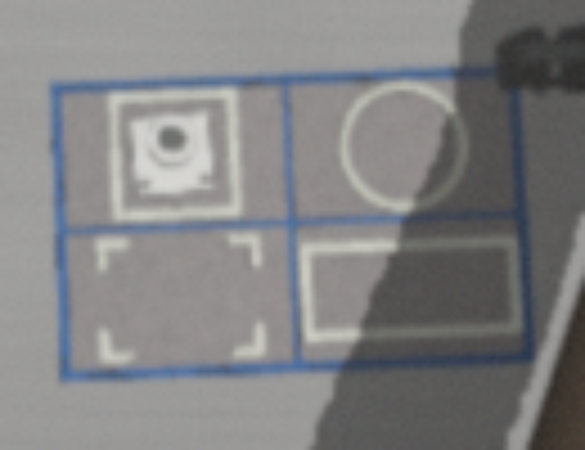

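The adapter sits centred and flat in the square pocket (crop 173,152). Next is the large roller.

>>> {"api": "drive_tool", "payload": {
  "series": [
    [[0,0,0],[0.05,0.39,0],1],
    [[0,0,0],[0.05,0.39,0],1],
    [[0,0,0],[0.05,0.39,0],1],
    [[0,0,0],[0.05,0.39,0],1],
    [[0,0,0],[0.05,0.39,0.1],1],
    [[0,0,0],[0.05,0.39,0.2],1],
    [[0,0,0],[0.05,0.39,0.283],1],
    [[0,0,0],[0.05,0.39,0.283],1],
    [[0,0,0],[0.05,0.39,0.283],1]
  ]
}}

```text
clock: 7.4
position: [593.0, -301.9, 28.6]
eef_rot: [-3.138, 0.001, 0.068]
contact_force: [-0.2, -0.0, 0.0]
finger_gap: 1.004
gripper_force: 0.0
```

>>> {"api": "drive_tool", "payload": {
  "series": [
    [[0,0,0],[0,0,0],-1],
    [[0,0,0],[0,0,0],-1],
    [[0,0,0],[0,0,0],-1],
    [[0,0,0],[0,0,0],-1],
    [[0,0,0],[0,0,0],-1],
    [[0,0,0],[0,0,0],-1]
  ]
}}

```text
clock: 8.0
position: [593.9, -304.0, 30.0]
eef_rot: [-3.139, -0.003, 0.066]
contact_force: [0.3, 1.7, 6.2]
finger_gap: 0.509
gripper_force: 61.7
```

>>> {"api": "drive_tool", "payload": {
  "series": [
    [[0,0,0],[0,0,-0.1],-1],
    [[0,0,0],[0,0,-0.22],-1],
    [[0,0,0],[0,0,-0.22],-1],
    [[0,0,0],[0,0,-0.22],-1]
  ]
}}

```text
clock: 8.4
position: [593.5, -304.1, 84.0]
eef_rot: [-3.139, -0.002, 0.066]
contact_force: [-0.5, 0.6, -1.3]
finger_gap: 0.513
gripper_force: 61.4
```

```bash
python3 - <<'E'
from h import *
go(538.3,-95.6,38,.06)
E
```

```text
now [ 593.5 -304.1   84. ] [-3.139e+00 -2.000e-03  6.600e-02] turn [-0.003 -0.002  0.007] shift [-0.166 -0.846  0.186]
```

>>> {"api": "drive_tool", "payload": {
  "series": [
    [[0,0,0],[-0.166,-0.846,0],-1],
    [[0,0,0],[-0.166,-0.846,0],-1],
    [[0,0,0],[-0.166,-0.846,0],-1],
    [[0,0,0],[-0.166,-0.846,0],-1],
    [[0,0,0],[-0.166,-0.846,0],-1],
    [[0,0,0],[-0.166,-0.846,0],-1],
    [[0,0,0],[-0.166,-0.846,0.08],-1],
    [[0,0,0],[-0.166,-0.846,0.15],-1],
    [[0,0,0],[-0.166,-0.846,0.175],-1],
    [[0,0,0],[-0.166,-0.846,0.175],-1]
  ]
}}

```text
clock: 9.4
position: [537.6, -96.6, 40.1]
eef_rot: [-3.139, 0.001, 0.065]
contact_force: [0.3, -0.2, -1.3]
finger_gap: 0.517
gripper_force: 61.6
```

>>> {"api": "drive_tool", "payload": {
  "series": [
    [[0,0,0],[0,0,0],-1],
    [[0,0,0],[0,0,0],-1]
  ]
}}

```text
clock: 9.6
position: [537.9, -96.2, 40.0]
eef_rot: [-3.139, 0.0, 0.065]
contact_force: [0.5, -0.2, -0.1]
finger_gap: 0.515
gripper_force: 61.7
```

Then release, lift and head for the long link. The yaw changes to about 0.19 on the way.

>>> {"api": "drive_tool", "payload": {
  "series": [
    [[0,0,0],[0,0,0.002],0.7],
    [[0,0,0],[0,0,0.002],0.7],
    [[0,0,0],[0,0,0.002],0.7],
    [[0,0,0],[0,0,0.002],0.7],
    [[0,0,0],[0,0,-0.1],0.7],
    [[0,0,0],[0,0,-0.3],1],
    [[0,0,0],[0,0,-0.3],1],
    [[0,0,0],[0,0,-0.3],1]
  ]
}}

```text
clock: 10.4
position: [538.7, -95.7, 116.6]
eef_rot: [-3.139, -0.003, 0.066]
contact_force: [-0.2, -0.2, 0.1]
finger_gap: 1.0
gripper_force: 0.0
```

>>> {"api": "drive_tool", "payload": {
  "series": [
    [[0,0,-0.16],[0.06,-0.99,0],1],
    [[0,0,-0.16],[0.06,-0.99,0],1],
    [[0,0,-0.16],[0.06,-0.99,0],1],
    [[0,0,-0.16],[0.06,-0.99,0],1],
    [[0,0,-0.16],[0.06,-0.99,0],1],
    [[0,0,-0.16],[0.06,-0.99,0],1],
    [[0,0,-0.16],[0.06,-0.99,0],1],
    [[0,0,-0.16],[0.06,-0.99,0],1]
  ]
}}

```text
clock: 11.2
position: [540.7, 129.3, 115.1]
eef_rot: [-3.121, 0.002, 0.225]
contact_force: [-0.2, 0.1, 0.7]
finger_gap: 1.001
gripper_force: 0.0
```

```bash
python3 - <<'E'
from h import *
go(539.5,441.3,60,.19)
E
```

```text
now [540.7 129.3 115.1] [-3.121e+00  2.000e-03  2.250e-01] turn [-0.026  0.002  0.045] shift [ 0.274 -1.213  0.244]
```

>>> {"api": "drive_tool", "payload": {
  "series": [
    [[0,0,0],[0.2,-0.9,0],1],
    [[0,0,0],[0.2,-0.9,0],1],
    [[0,0,0],[0.2,-0.9,0],1],
    [[0,0,0],[0.2,-0.9,0],1],
    [[0,0,0],[0.2,-0.9,0],1],
    [[0,0,0],[0.2,-0.9,0],1],
    [[0,0,0],[0.2,-0.9,0],1]
  ]
}}

```text
clock: 11.9
position: [581.7, 202.7, 120.0]
eef_rot: [-3.083, 0.002, 0.31]
contact_force: [0.1, -0.2, -1.2]
finger_gap: 0.998
gripper_force: 0.0
```

```bash
python3 - <<'E'
from h import *
go(539.5,441.3,60,.19)
E
```

```text
now [581.7 202.7 120. ] [-3.083e+00  2.000e-03  3.100e-01] turn [-0.074  0.007  0.152] shift [ 0.131 -0.945  0.295]
```

```bash
python3 - <<'E'
from h import *
s=arm.observe();print(s["joint_positions"].round(3),s["dq"].round(3),s["contact_force"],arm.observe()["position"]); print([a for a in dir(arm) if a[0]!='_'])
f=arm.grab_frame("scene");cv2.imwrite("pics/c.png",f["color"][:,:,::-1])
E
```

```text
[ 0.309  0.323 -0.067  1.182  0.058  3.141] [0.02  0.061 0.089 0.031 0.006 0.   ] [ 0.12632542 -0.15000262 -1.19217325] [581.66075998 202.69930289 119.9937983 ]
['PlanningError', 'finger_overhang', 'grab_frame', 'observe', 'sign_off']
```

View pics/c.png

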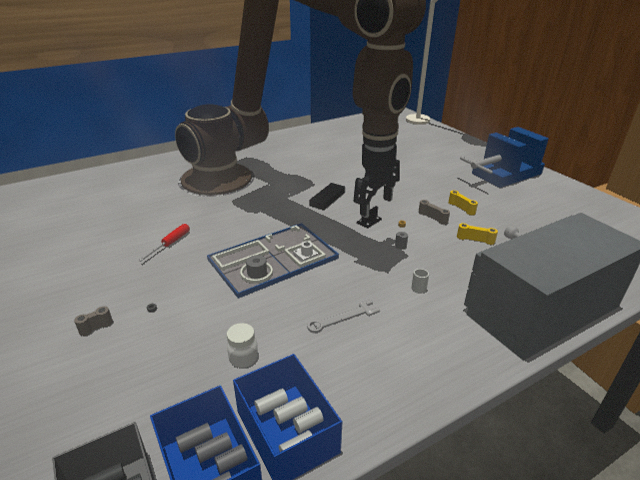

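The caddy now holds the roller and adapter upright. The arm stopped because j6 hit its limit (3.14), so yaw must stay above j1. I'll turn the other way and take the bracket first, at yaw 1.85.

>>> {"api": "drive_tool", "payload": {
  "series": [
    [[0,0,-0.98],[0,0,0],1],
    [[0,0,-0.98],[0,0,0],1],
    [[0,0,-0.98],[0,0,0],1],
    [[0,0,-0.98],[0,0,0],1],
    [[0,0,-0.98],[0,0,0],1],
    [[0,0,-0.98],[0,0,0],1],
    [[0,0,-0.98],[0,0,0],1],
    [[0,0,-0.98],[0,0,0],1]
  ]
}}

```text
clock: 12.75
position: [581.3, 202.8, 120.2]
eef_rot: [-3.099, -0.039, 1.076]
contact_force: [0.1, 0.0, -0.4]
finger_gap: 1.001
gripper_force: 0.0
```

```bash
python3 - <<'E'
from h import *
go(467.7,275,80,1.85)
E
```

```text
now [581.3 202.8 120.2] [-3.099 -0.039  1.076] turn [-0.032 -0.069 -0.984] shift [ 0.032 -0.53   0.185]
```

>>> {"api": "drive_tool", "payload": {
  "series": [
    [[-0.03,-0.07,-0.98],[0.032,-0.53,0.1],1],
    [[-0.03,-0.07,-0.98],[0.032,-0.53,0.1],1],
    [[-0.03,-0.07,-0.98],[0.032,-0.53,0.1],1],
    [[-0.03,-0.07,-0.98],[0.032,-0.53,0.1],1],
    [[-0.03,-0.07,-0.98],[0.032,-0.53,0.1],1],
    [[-0.03,-0.07,-0.98],[0.032,-0.53,0.1],1],
    [[-0.03,-0.07,-0.98],[0.032,-0.53,0.1],1],
    [[-0.03,-0.07,-0.98],[0.032,-0.53,0.1],1]
  ]
}}

```text
clock: 13.55
position: [468.1, 273.5, 101.1]
eef_rot: [-3.139, 0.0, 1.846]
contact_force: [-0.2, 0.5, 0.7]
finger_gap: 1.0
gripper_force: 0.0
```

```bash
python3 - <<'E'
from h import *
go(467.7,275,27,1.85)
E
```

```text
now [468.1 273.5 101.1] [-3.139  0.     1.846] turn [-0.003  0.    -0.005] shift [0.006 0.001 0.297]
```

>>> {"api": "drive_tool", "payload": {
  "series": [
    [[0,0,0],[0.006,0,0.15],1],
    [[0,0,0],[0.006,0,0.25],1],
    [[0,0,0],[0.006,0,0.292],1],
    [[0,0,0],[0.006,0,0.292],1],
    [[0,0,0],[0.006,0,0.292],0],
    [[0,0,0],[0.006,0,0.292],-1],
    [[0,0,0],[0.006,0,0.292],-1],
    [[0,0,0],[0.006,0,0.292],-1],
    [[0,0,0],[0.006,0,0.292],-1],
    [[0,0,0],[0.006,0,0.292],-1]
  ]
}}

```text
clock: 14.55
position: [467.6, 275.2, 28.7]
eef_rot: [-3.14, -0.0, 1.85]
contact_force: [0.0, -0.1, 5.9]
finger_gap: 0.078
gripper_force: 59.9
```

>>> {"api": "drive_tool", "payload": {
  "series": [
    [[0,0,0],[0,0,0],-1],
    [[0,0,0],[0,0,0],-1],
    [[0,0,0],[0,0,0],-1]
  ]
}}

```text
clock: 14.85
position: [467.6, 275.3, 28.7]
eef_rot: [-3.141, -0.0, 1.85]
contact_force: [-0.6, -0.4, 6.0]
finger_gap: 0.075
gripper_force: 59.7
```

>>> {"api": "drive_tool", "payload": {
  "series": [
    [[0,0,0],[0,0,-0.1],-1],
    [[0,0,0],[0,0,-0.22],-1],
    [[0,0,0],[0,0,-0.22],-1],
    [[0,0,0],[0,0,-0.22],-1]
  ]
}}

```text
clock: 15.25
position: [467.5, 275.1, 83.1]
eef_rot: [-3.14, 0.0, 1.85]
contact_force: [0.4, -0.5, -1.3]
finger_gap: 0.082
gripper_force: 59.0
```

```bash
python3 - <<'E'
from h import *
go(449,31.5,39,1.63)
E
```

```text
now [467.5 275.1  83.1] [-3.14  0.    1.85] turn [-0.002  0.     0.28 ] shift [-0.916 -0.339  0.177]
```

>>> {"api": "drive_tool", "payload": {
  "series": [
    [[0,0,0.28],[-0.916,-0.339,0],-1],
    [[0,0,0.28],[-0.916,-0.339,0],-1],
    [[0,0,0.28],[-0.916,-0.339,0],-1],
    [[0,0,0.28],[-0.916,-0.339,0],-1],
    [[0,0,0.28],[-0.916,-0.339,0],-1],
    [[0,0,0.28],[-0.916,-0.339,0],-1],
    [[0,0,0.28],[-0.916,-0.339,0],-1],
    [[0,0,0.28],[-0.916,-0.339,0.08],-1],
    [[0,0,0.28],[-0.916,-0.339,0.15],-1],
    [[0,0,0.28],[-0.916,-0.339,0.175],-1]
  ]
}}

```text
clock: 16.25
position: [447.4, 32.7, 38.5]
eef_rot: [-3.136, 0.0, 1.632]
contact_force: [-24.5, -2.2, 66.3]
finger_gap: 0.077
gripper_force: 69.0
```

>>> {"api": "drive_tool", "payload": {
  "series": [
    [[0,0,0],[0,0,0],-1],
    [[0,0,0],[0,0,0],-1]
  ]
}}

```text
clock: 16.45
position: [448.8, 32.5, 39.3]
eef_rot: [-3.139, 0.0, 1.632]
contact_force: [0.2, 0.1, -1.1]
finger_gap: 0.076
gripper_force: 58.9
```

>>> {"api": "drive_tool", "payload": {
  "series": [
    [[0,0,0],[0,0,0.002],-0.4],
    [[0,0,0],[0,0,0.002],-0.4],
    [[0,0,0],[0,0,0.002],-0.4],
    [[0,0,0],[0,0,0.002],-0.4],
    [[0,0,0],[0,0,-0.1],-0.4],
    [[0,0,0],[0,0,-0.25],0],
    [[0,0,0],[0,0,-0.3],1],
    [[0,0,0],[0,0,-0.3],1]
  ]
}}

```text
clock: 17.25
position: [450.6, 31.7, 116.6]
eef_rot: [3.139, 0.001, 1.63]
contact_force: [1.0, 0.7, -1.3]
finger_gap: 0.801
gripper_force: 0.0
```

```bash
python3 - <<'E'
from h import *
go(480,260,115,2.6)
E
```

```text
now [450.6  31.7 116.6] [3.139e+00 1.000e-03 1.630e+00] turn [ 0.002  0.002 -1.235] shift [0.905 0.171 0.006]
```

>>> {"api": "drive_tool", "payload": {
  "series": [
    [[0,0,-1],[0.905,0.171,0],1],
    [[0,0,-1],[0.905,0.171,0],1],
    [[0,0,-1],[0.905,0.171,0],1],
    [[0,0,-1],[0.905,0.171,0],1],
    [[0,0,-1],[0.905,0.171,0],1],
    [[0,0,-1],[0.905,0.171,0],1],
    [[0,0,-1],[0.905,0.171,0],1],
    [[0,0,-1],[0.905,0.171,0],1]
  ]
}}

```text
clock: 18.05
position: [477.7, 259.4, 113.0]
eef_rot: [-3.138, -0.002, 2.414]
contact_force: [0.2, -0.2, -0.4]
finger_gap: 1.002
gripper_force: 0.0
```

```bash
python3 - <<'E'
from h import *
go(539.5,441.3,100,3.33)
f=arm.grab_frame("top");I=f["color"][:,:,::-1]
cv2.imwrite("pics/d.png",cv2.resize(I[220:320,290:420],None,fx=4.5,fy=4.5))
E
```

```text
now [477.7 259.4 113. ] [-3.138e+00 -2.000e-03  2.414e+00] turn [-0.004 -0.004 -1.166] shift [0.299 0.708 0.05 ]
```

View pics/d.png

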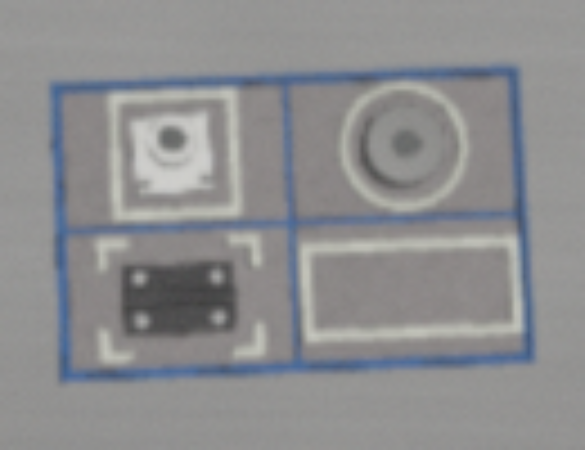

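The roller, bracket and adapter all sit centred in their pockets. The empty trough is at crop (412,287). The long link is next.

>>> {"api": "drive_tool", "payload": {
  "series": [
    [[0,0,-1],[0.299,0.708,0.05],1],
    [[0,0,-1],[0.299,0.708,0.05],1],
    [[0,0,-1],[0.299,0.708,0.05],1],
    [[0,0,-1],[0.299,0.708,0.05],1],
    [[0,0,-1],[0.299,0.708,0.05],1],
    [[0,0,-1],[0.299,0.708,0.05],1],
    [[0,0,-1],[0.299,0.708,0.05],1]
  ]
}}

```text
clock: 18.8
position: [540.2, 441.2, 100.9]
eef_rot: [-3.14, -0.003, -3.084]
contact_force: [-0.3, -0.2, 0.1]
finger_gap: 1.002
gripper_force: 0.0
```

>>> {"api": "drive_tool", "payload": {
  "series": [
    [[0,0,-0.166],[0,0,0],1],
    [[0,0,-0.166],[0,0,0],1],
    [[0,0,-0.166],[0,0,0],1]
  ]
}}

```text
clock: 19.1
position: [540.2, 441.2, 101.9]
eef_rot: [-3.141, -0.002, -2.957]
contact_force: [0.3, 0.5, 0.5]
finger_gap: 0.998
gripper_force: 0.0
```

```bash
python3 - <<'E'
from h import *
go(539.5,441.3,28,3.33)
E
```

```text
now [540.2 441.2 101.9] [-3.141e+00 -2.000e-03 -2.957e+00] turn [-0.    -0.002 -0.005] shift [0.002 0.001 0.296]
```

>>> {"api": "drive_tool", "payload": {
  "series": [
    [[0,0,0],[0,0,0.15],1],
    [[0,0,0],[0,0,0.25],1],
    [[0,0,0],[0,0,0.296],1],
    [[0,0,0],[0,0,0.296],1],
    [[0,0,0],[0,0,0.296],0],
    [[0,0,0],[0,0,0.296],-1],
    [[0,0,0],[0,0,0.296],-1],
    [[0,0,0],[0,0,0.296],-1],
    [[0,0,0],[0,0,0.296],-1],
    [[0,0,0],[0,0,0.296],-1]
  ]
}}

```text
clock: 20.1
position: [540.2, 442.1, 28.5]
eef_rot: [3.141, -0.001, -2.952]
contact_force: [0.9, 0.5, 3.5]
finger_gap: 0.149
gripper_force: 60.0
```

>>> {"api": "drive_tool", "payload": {
  "series": [
    [[0,0,0],[0,0,0],-1],
    [[0,0,0],[0,0,0],-1],
    [[0,0,0],[0,0,-0.1],-1],
    [[0,0,0],[0,0,-0.24],-1],
    [[0,0,0],[0,0,-0.32],-1],
    [[0,0,0],[0,0,-0.32],-1],
    [[0,0,0],[0,0,-0.32],-1]
  ]
}}

```text
clock: 20.8
position: [539.8, 441.8, 106.6]
eef_rot: [-3.141, -0.003, -2.952]
contact_force: [-0.4, 0.3, -2.5]
finger_gap: 0.148
gripper_force: 59.2
```

```bash
python3 - <<'E'
from h import *
go(500,200,107,2.5)
E
```

```text
now [539.8 441.8 106.6] [-3.141e+00 -3.000e-03 -2.952e+00] turn [-0.002 -0.003  1.058] shift [ 0.338 -0.92  -0.   ]
```

>>> {"api": "drive_tool", "payload": {
  "series": [
    [[0,0,1],[0.338,-0.92,0],-1],
    [[0,0,1],[0.338,-0.92,0],-1],
    [[0,0,1],[0.338,-0.92,0],-1],
    [[0,0,1],[0.338,-0.92,0],-1],
    [[0,0,1],[0.338,-0.92,0],-1],
    [[0,0,1],[0.338,-0.92,0],-1],
    [[0,0,1],[0.338,-0.92,0],-1],
    [[0,0,1],[0.338,-0.92,0],-1]
  ]
}}

```text
clock: 21.6
position: [499.8, 200.1, 106.5]
eef_rot: [-3.138, -0.002, 2.547]
contact_force: [-0.4, 0.6, -1.2]
finger_gap: 0.147
gripper_force: 59.6
```

```bash
python3 - <<'E'
from h import *
go(475,20,107,1.76)
E
```

```text
now [499.8 200.1 106.5] [-3.138e+00 -2.000e-03  2.547e+00] turn [-5.000e-03 -1.000e-03  1.002e+00] shift [-0.321 -0.652 -0.001]
```

>>> {"api": "drive_tool", "payload": {
  "series": [
    [[0,0,1],[-0.321,-0.652,0],-1],
    [[0,0,1],[-0.321,-0.652,0],-1],
    [[0,0,1],[-0.321,-0.652,0],-1],
    [[0,0,1],[-0.321,-0.652,0],-1],
    [[0,0,1],[-0.321,-0.652,0],-1],
    [[0,0,1],[-0.321,-0.652,0],-1],
    [[0,0,1],[-0.321,-0.652,0],-1]
  ]
}}

```text
clock: 22.3
position: [475.4, 20.7, 107.4]
eef_rot: [-3.139, 0.0, 1.762]
contact_force: [-0.3, 0.3, -1.9]
finger_gap: 0.151
gripper_force: 59.7
```

```bash
python3 - <<'E'
from h import *
go(456.5,-99.5,39,1.63)
E
```

```text
now [475.4  20.7 107.4] [-3.139  0.     1.762] turn [-0.004  0.     0.168] shift [-0.458 -0.165  0.274]
```

>>> {"api": "drive_tool", "payload": {
  "series": [
    [[0,0,0.168],[-0.458,-0.165,0],-1],
    [[0,0,0.168],[-0.458,-0.165,0],-1],
    [[0,0,0.168],[-0.458,-0.165,0],-1],
    [[0,0,0.168],[-0.458,-0.165,0],-1],
    [[0,0,0.168],[-0.458,-0.165,0],-1],
    [[0,0,0.168],[-0.458,-0.165,0.1],-1],
    [[0,0,0.168],[-0.458,-0.165,0.16],-1],
    [[0,0,0.168],[-0.458,-0.165,0.2],-1],
    [[0,0,0.168],[-0.458,-0.165,0.22],-1],
    [[0,0,0.168],[-0.458,-0.165,0.22],-1]
  ]
}}

```text
clock: 23.3
position: [456.1, -99.3, 52.7]
eef_rot: [-3.139, 0.0, 1.63]
contact_force: [-0.2, 0.8, -2.6]
finger_gap: 0.15
gripper_force: 59.8
```

```bash
python3 - <<'E'
from h import *
go(456.5,-99.5,39,1.63)
E
```

```text
now [456.1 -99.3  52.7] [-3.139  0.     1.63 ] turn [-0.004  0.    -0.   ] shift [-0.001  0.002  0.055]
```

>>> {"api": "drive_tool", "payload": {
  "series": [
    [[0,0,0],[0,0,0.03],-1],
    [[0,0,0],[0,0,0.05],-1],
    [[0,0,0],[0,0,0.055],-1],
    [[0,0,0],[0,0,0.055],-1],
    [[0,0,0],[0,0,0.055],-1]
  ]
}}

```text
clock: 23.8
position: [456.3, -100.2, 39.6]
eef_rot: [-3.14, 0.001, 1.628]
contact_force: [0.6, 0.1, -1.7]
finger_gap: 0.144
gripper_force: 59.8
```

>>> {"api": "drive_tool", "payload": {
  "series": [
    [[0,0,0],[0,0,0],-0.3],
    [[0,0,0],[0,0,0],-0.3],
    [[0,0,0],[0,0,0],-0.3],
    [[0,0,0],[0,0,0],-0.3],
    [[0,0,0],[0,0,-0.1],-0.3],
    [[0,0,0],[0,0,-0.3],-0.3],
    [[0,0,0],[0,0,-0.5],0],
    [[0,0,0],[0,0,-0.6],0],
    [[0,0,0],[0,0,-0.6],0],
    [[0,0,0],[0,0,-0.6],0]
  ]
}}

```text
clock: 24.8
position: [456.8, -100.0, 189.6]
eef_rot: [-3.141, 0.001, 1.628]
contact_force: [0.3, 1.4, -0.0]
finger_gap: 0.5
gripper_force: 0.0
```

>>> {"api": "drive_tool", "payload": {
  "series": [
    [[0,0,0],[-0.9,0.4,0],0],
    [[0,0,0],[-0.9,0.4,0],0],
    [[0,0,0],[-0.9,0.4,0],0],
    [[0,0,0],[-0.9,0.4,0],0],
    [[0,0,0],[-0.9,0.4,0],0],
    [[0,0,0],[-0.9,0.4,0],0],
    [[0,0,0],[-0.9,0.4,0],0],
    [[0,0,0],[-0.9,0.4,0],0]
  ]
}}

```text
clock: 25.6
position: [568.4, -317.9, 188.0]
eef_rot: [-3.137, -0.001, 1.629]
contact_force: [-0.1, -0.0, 0.6]
finger_gap: 0.505
gripper_force: 0.0
```

```bash
python3 - <<'E'
from h import *
f=arm.grab_frame("top");I=f["color"][:,:,::-1]
g=arm.grab_frame("scene")["color"][:,:,::-1]
r=lambda a:cv2.resize(a,(640,295))
cv2.imwrite("pics/e.png",np.vstack([r(I[195:315,290:550]),r(g[210:315,190:418])]))
E
```

```text
(no output)
```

View pics/e.png

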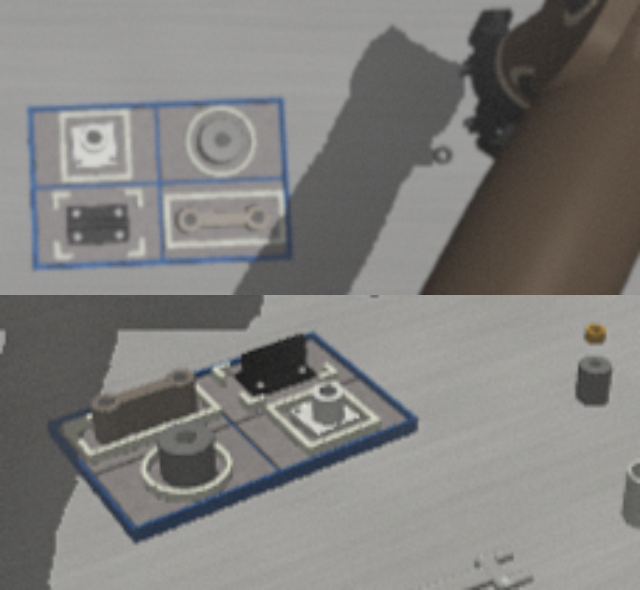

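All four parts stand upright and centred in their pockets. The small roller is untouched on the counter, and nothing went near the short link. I'm handing the job in.

```bash
python3 -c "
from plant import arm
print(arm.sign_off())"
```

```text
the job is handed in; nothing more can be done
None
```

The job is handed in after about 26 s of robot time: the final camera check showed all four parts upright and centred in their own inserts, and both look-alikes were left alone; sign-off returned no verdict.

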